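Take the grinding cup off its bayonet mount

TASK

Release the grinding cup from the spice grinder: press the orange button fully home, turn the cup up to a quarter turn anticlockwise (seen from above) until it meets its stop, and lift it off. Stand it upright on the middle of the round cork trivet and let go. Be gentle: never force the grinder or bang the cup down, and leave the other things on the worktop where they are.

Things in the scene. Friction and masses are not known exactly. Their poses are not given: they have to be found in the camera images.
- grinder: white motor base of the spice grinder, fixed to the worktop: round, 120 mm across and 40 mm high to its flat deck, with a 74 mm wide nose reaching 120 mm from the centre that carries the button. Origin: on the worktop under the axis of the round part; its -x axis points along the nose to the button, z up. Neither base, collar nor button can take more than 35 N.
- mount (a point): centre of the base's flat deck, 40 mm above the worktop, where the cup's foot rests inside the collar. The foot has about 2 mm of sideways play there, and two lugs caught under the collar's keepers. Turned 58 to 90 degrees anticlockwise from the start (the angle differs from unit to unit) the lugs meet a solid stop; there they are clear of the keepers by 2 mm or more and lift straight out.
- collar_top (a point): centre of the mouth of the dark steel bayonet collar, 54 mm above the worktop; the collar is 94 mm across and stands 14 mm above the deck. The cup's foot must rise more than 14 mm from the deck to be clear of it.
- release (a joint): travel of the release button in m: 0 up (locked), 0.007 fully down at a hard stop. It slides straight down against about 4 N of friction and stays where it is left. A steel tooth joined to it stands between two ribs under the cup's skirt and bars turning; the cup is surely free only with the button down 0.0055 or more.
- button_top (a point): centre of the flat top of the orange round button (27 mm across), 92 mm from the cup's axis, 56 mm above the worktop when up. The surround is lower than the button even when it is fully down.
- cup: steel grinding cup with black skirt and grey lid, 0.25 to 0.4 kg, loose, 94 mm high in all. Origin: centre of its flat foot (60 mm across), at the start on the deck 40 mm above the worktop; z up. At the start its axes are parallel to the grinder's within 0.03 rad. Steel wall 82 mm across, lid 86 mm across with its top 62 mm above the foot. Two lugs at the foot lie on the x axis, 75 mm over their tips.
- cup_skirt (a point): on the cup's axis at the underside of its black skirt (104 mm across, 5 mm thick), 18 mm above the foot; the skirt overhangs the collar and the tooth.
- cup_grip (a point): on the cup's axis in the grey bar grip that stands on the lid, 82 mm above the foot: the point to grip, closing along the cup's y axis. The bar is 56 mm long along the cup's x axis, 16 mm thick along y, and reaches from 62 to 94 mm above the foot.
- trivet: round cork trivet, 130 mm across, 10 mm thick, fixed to the worktop. Origin: centre of its underside; its top is 10 mm above. Set down on it with less than 40 N.
- pepper_mill: wooden pepper mill, 58 mm across, 165 mm high, bystander. Origin: centre of its underside.
- salt_shaker: grey-white salt shaker, 44 mm across, 90 mm high, bystander. Origin: centre of its underside.
- honey_jar: honey jar with dark lid, 61 mm across, 98 mm high, bystander. Origin: centre of its underside.
- lemon: lemon, 78x55x56 mm, bystander. Origin: its underside.
- spice_b: green-lidded spice jar, 46 mm across, 106 mm high, bystander. Origin: centre of its underside.
- spice_d: another green-lidded spice jar, 46 mm across, 106 mm high, bystander. Origin: centre of its underside.
Things that resemble listed ones, but are neither listed nor needed, are in the scene too. There is more than one size of the cup; the job needs the larger.

How it is judged:
By the outcome, as a careful person would: the job done as asked, in the order asked, and still so for the second after the job is handed in, with the robot touching nothing.
It also fails if it takes over 72 s, if anything falls off the work surface, if the arm or the gripper's body presses on something with over 40 N, if the wrist force passes 120 N, or if a joint passes its speed limit or range.

ROBOT

A 6-joint arm with a two-finger parallel gripper is mounted at the origin on a cart in front of the work surface, level with it; the furniture and walls round the work are solid. World frame = base frame: x ahead of the robot, y to its left, z up, the work surface at z = 0. Lengths are in m, angles in rad, forces in N, time in s.
With the tool pointing down it reaches from about 0.425 to 0.925 m from the base axis. Payload 12.5 kg.
Tool frame: the origin (TCP) lies at the centre of the arm's flange, where the gripper is bolted on; the fingertips stand 173 mm ahead of it and the grasp point (between the pads) lies 155 mm ahead of it; z points along the fingers, y is the direction in which the jaws open and shut (so a half turn about z gives the same grasp; the last joint's range is limited). The gripper opens to 85 mm and grips with 20 to 120 N. Pads are 22 mm wide; open, the fingers measure 114 mm over their backs; the gripper's body (76 mm by 85 mm) begins 54 mm behind the grasp point. The pads swing forward as they close: fully open they stand 13 mm farther back than shut.
Start: joints at [1.197, 0.491, 1.559, -0, 1.092, -0.106], TCP at [0.165, 0.603, 0.405] pointing down, gripper open.
Joint ranges: [-3.1, 3.1], [-0.84, 2.19], [0.05, 2.79], [-1.13, 4.28], [0.06, 2.93], [-2.69, 2.69]. Speed limits (rad/s): [2.22, 2.22, 2.79, 3.14, 3.14, 3.14].

INTERFACE

Orientations are given as a rotation vector (axis times angle).
In Python, from rig import read_state, get_image, sign_off gives the robot as it stands. The module is installed in compiled form; this text tells all that it offers.
- The arm moves only by the tool play_rows, never from a script. Its argument "deltas" is a list of rows, each a list of 5 numbers: the shift along the tool's x, y, z in m, then the turn about the tool's z in degrees, then the opening, from 0 (shut) to 1 (fully open). In form: [[dx, dy, dz, turn, grip], ...]. A call has 1 to 20 rows; each row is the pose to reach, as a shift and turn from the pose measured when the call began, along the tool's axes at that moment; what a row does not reach only later rows make up. A row lasts 1/10 s, in which the tool goes at most 50 mm and 8.59 degrees, less where a joint would pass 70% of its speed; a pose out of reach is approached as far as the arm can. A call with a gripper value outside its range is refused whole. The fingers move at their own pace and stop on an object; the grip force is fixed at half the most. Time passes only in rows, so rows that repeat a pose let the fingers close. It gives the time, the measured TCP pose, the force and the opening at its end, in the units of the state.
- read_state(): the state, without advancing time (a new reading comes with each control period).
- get_image(name): name is "scene" or "top"; returns a dict with "frame" (480x640x3 uint8, red, green, blue), "camera_matrix" (3x3 intrinsics, pixels), "R" (3x3) and "t" (3): a world point X has camera coordinates R X + t. Camera axes: x right, y down, z forward; pixel columns grow to the right and rows downward; lengths in m; the calibration is good to about 2 mm. A picture is of the moment at which its call begins. There is no depth.
- sign_off(): hands the job in, once; it reports no verdict.
The state is a dict: "time": time; "joint_positions": joint angles; "qvel": joint speeds; "effort": joint torques, N m; "tcp_pos": TCP position; "eef_rot": TCP orientation; "wrist_force": force on the tool from outside, world axes, zero at the start; "ft_torque": the same for the moment, N m; "opening": finger opening in m.
Only numpy, scipy, OpenCV 4.12 (cv2) and the standard library are available. Lean on these libraries where they do the work, as an engineer would, in place of code of your own. Each camera call takes 0.05 s, during which the arm holds its last target.

## Working session

There is one attempt and no reset: what is moved stays moved. The work goes in short steps, Python scripts to look and compute and a tool call to move; the robot and the scene stay as the last step left them, time stands still between calls to the robot, and variables do not carry over. Pictures are saved under pics/ and viewed, and the job is handed in when it is done.

Besides the shell and the picture viewer there is one more tool, called after "Emit:" by a JSON object that holds its "fn" and its "kwargs". play_rows: Moves the arm, as the interface text tells. Its arguments: {"type":"object","properties":{"deltas":{"type":"array"}},"required":["deltas"]}

```bash
mkdir -p pics
python3 - <<'E'
from rig import *
import cv2,numpy as np
s=read_state()
for k,v in s.items(): print(k,np.round(v,4))
for n in("scene","top"):
    d=get_image(n); cv2.imwrite(f"pics/{n}0.png",d["frame"][:,:,::-1]); np.savez(f"{n}0.npz",**d)
    print(n,d["camera_matrix"],d["R"],d["t"], -d["R"].T@d["t"])
E
```

```text
time 0.0
joint_positions [ 1.1974  0.4915  1.5595  0.      1.0917 -0.1056]
qvel [ 0.001  -0.0006 -0.0006  0.0004 -0.0003  0.0006]
effort [ 1.40000e-03 -6.18456e+01 -2.61597e+01 -0.00000e+00  4.00000e-03
  0.00000e+00]
tcp_pos [0.1653 0.6027 0.4041]
eef_rot [-4.1940e-01 -3.1132e+00  1.7000e-03]
wrist_force [ 0.2875 -0.6396 -0.1817]
ft_torque [ 0.0337 -0.0036  0.0533]
opening 0.0853
scene [[453.69505549   0.         319.97501187]
 [  0.         453.69505549 243.23875262]
 [  0.           0.           1.        ]] [[-0.81401369 -0.58060276 -0.01679718]
 [-0.4221643   0.61124798 -0.66944246]
 [ 0.39894739 -0.53784416 -0.74267398]] [0.37088617 0.3706828  0.63140053] [0.20649987 0.32835351 0.7233054 ]
top [[443.72643934   0.         319.4120967 ]
 [  0.         443.72643934 237.19152023]
 [  0.           0.           1.        ]] [[ 0.00932282 -0.99976549 -0.0195459 ]
 [-0.98994454 -0.00646859 -0.14130804]
 [ 0.14114847  0.02066674 -0.9897727 ]] [-0.13254538  0.53766665  0.95765694] [ 0.39832405 -0.148828    1.0212486 ]
```

View pics/scene0.png

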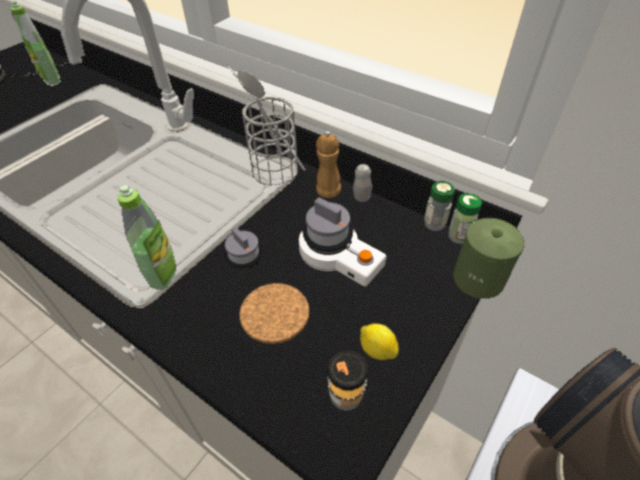

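View pics/top0.png

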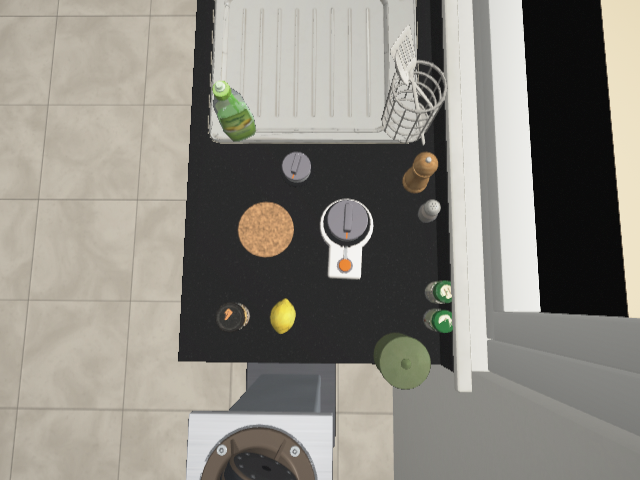

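The scene view shows the grinder near (330,240) with its button at (366,257), and the trivet at (275,312). In the top view the grinder is at (347,222), the button at (345,265), the trivet at (266,229) and the small decoy cup at (297,167). Next I'll measure these.

```bash
cat > h.py <<'E'
import cv2,numpy as np
def ray(d,u,v):
    K,R,t=d["camera_matrix"],d["R"],d["t"]
    c=-R.T@t; r=R.T@np.linalg.inv(K)@np.array([u,v,1.]); return c,r
def onz(d,u,v,z):
    c,r=ray(d,u,v); return c+r*(z-c[2])/r[2]
def proj(d,X):
    p=d["camera_matrix"]@(d["R"]@np.asarray(X,float)+d["t"]); return p[:2]/p[2]
def tri(obs):
    A=0;b=0
    for d,u,v in obs:
        c,r=ray(d,u,v); r=r/np.linalg.norm(r); P=np.eye(3)-np.outer(r,r); A=A+P;b=b+P@c
    return np.linalg.solve(A,b)
def blobs(m,box,minA=20):
    mm=np.zeros_like(m); x0,y0,x1,y1=box; mm[y0:y1,x0:x1]=m[y0:y1,x0:x1]
    cs,_=cv2.findContours(mm,cv2.RETR_EXTERNAL,cv2.CHAIN_APPROX_NONE)
    return sorted([c for c in cs if cv2.contourArea(c)>minA],key=cv2.contourArea,reverse=True)
def cen(c):
    M=cv2.moments(c); return M["m10"]/M["m00"],M["m01"]/M["m00"]
E
python3 - <<'E'
from h import *
np.set_printoptions(precision=4,suppress=True)
D={n:dict(np.load(n+"0.npz")) for n in("scene","top")}
H={n:cv2.cvtColor(D[n]["frame"],cv2.COLOR_RGB2HSV) for n in D}
box={"scene":((345,240,390,290),(230,275,320,350)),"top":((330,250,365,285),(230,195,300,265))}
B=[];T=[]
for n in D:
    m=cv2.inRange(H[n],(5,180,150),(20,255,255)); c=blobs(m,box[n][0],5)[0]; p=cen(c); B.append((D[n],*p)); print(n,"btn",p,cv2.contourArea(c),onz(D[n],*p,0.056))
    m=cv2.inRange(H[n],(5,60,60),(25,255,255)); m=cv2.morphologyEx(m,cv2.MORPH_CLOSE,np.ones((5,5)));c=blobs(m,box[n][1])[0]; 
    w=np.array([onz(D[n],*q[0],0.01)[:2] for q in c],np.float32)
    e=cv2.minEnclosingCircle(w); print("trivet",w.mean(0),e, onz(D[n],*cen(c),.01))
print("tri",tri(B))
# white base in top
n="top";d=D[n]
m=cv2.inRange(H[n],(0,0,170),(180,40,255)); c=blobs(m,(310,185,390,290))[0]
w=np.array([onz(d,*q[0],0.04)[:2] for q in c],np.float64); print("white ext",w.min(0),w.max(0))
for n,b in(("top",(300,180,400,290)),("scene",(285,185,400,290))):
    x0,y0,x1,y1=b
    cv2.imwrite(f"pics/crop_{n}.png",cv2.resize(D[n]["frame"][y0:y1,x0:x1,::-1],None,fx=6 if n=="top" else 5,fy=6 if n=="top" else 5,interpolation=cv2.INTER_CUBIC)[:600])
E
```

```text
scene btn (364.94557823129253, 254.80272108843536) 73.5 [ 0.476  -0.1798  0.056 ]
trivet [0.5607 0.0007] ((0.5620478391647339, 0.0002111426438204944), 0.068385548889637) [0.5593 0.0024 0.01  ]
top btn (344.27463312368974, 264.7316561844863) 79.5 [ 0.4758 -0.1834  0.056 ]
trivet [ 0.5613 -0.0023] ((0.5610101819038391, -0.0023702955804765224), 0.0662183165550232) [ 0.5606 -0.0026  0.01  ]
tri [ 0.4769 -0.1832  0.052 ]
white ext [ 0.448  -0.2459] [ 0.6213 -0.1294]
```

View pics/crop_top.png

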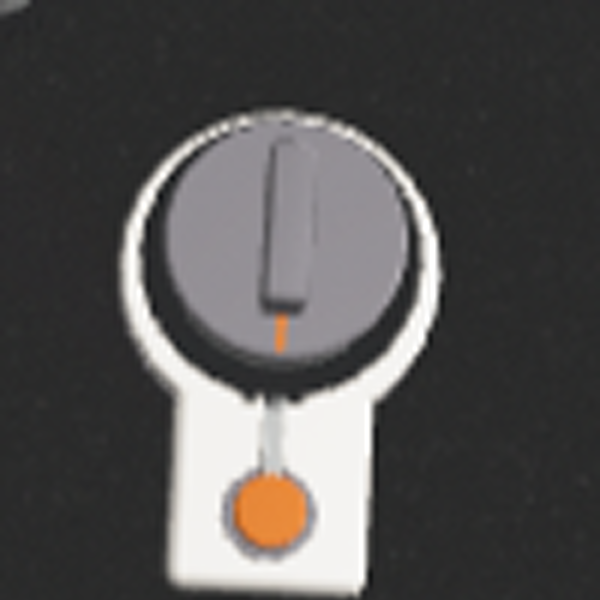

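View pics/crop_scene.png

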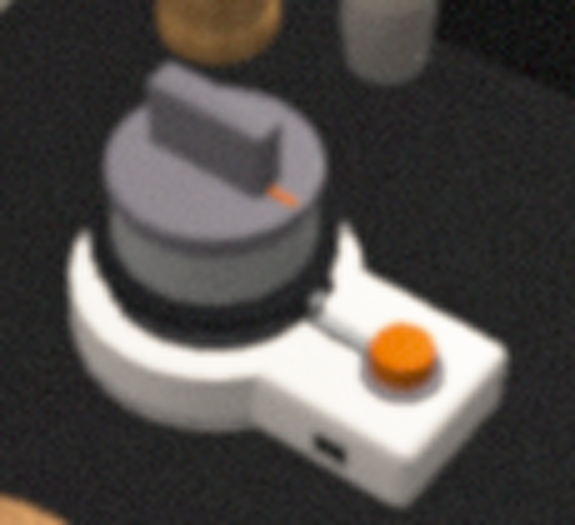

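Run:
```python
from h import *
from scipy.optimize import least_squares as LS
np.set_printoptions(precision=4,suppress=True)
D={n:dict(np.load(n+"0.npz")) for n in("scene","top")}
def circ(P,r=None):
    f=lambda p:np.hypot(P[:,0]-p[0],P[:,1]-p[1])-(r or p[2])
    o=LS(f,[*P.mean(0),.05],loss="soft_l1",f_scale=.001); return o.x, np.abs(o.fun).mean()
d=D["top"];Hh=cv2.cvtColor(d["frame"],cv2.COLOR_RGB2HSV); G=d["frame"].mean(2)
m=cv2.inRange(Hh,(0,0,140),(180,45,255)); c=blobs(m,(310,185,390,290))
print([cv2.contourArea(q) for q in c])
w=np.vstack([np.array([onz(d,*q[0],0.04)[:2] for q in k]) for k in c[:1]])
# outer hull arc
h=cv2.convexHull(w.astype(np.float32))[:,0]
hh=w[[min(abs(cv2.pointPolygonTest(h.reshape(-1,1,2),(float(a),float(b)),True)),1)<.003 for a,b in w]]
arc=hh[hh[:,0]>.545]; print("base circle",circ(arc,None),circ(arc,.06),len(arc))
no=w[(w[:,0]>.455)&(w[:,0]<.50)]
L=no[no[:,1]>-.16];R_=no[no[:,1]<-.20]
for s in(L,R_): print("edge",np.polyfit(s[:,0],s[:,1],1),len(s), np.polyval(np.polyfit(s[:,0],s[:,1],1),.476))
# lid grey
print("lid px",d["frame"][215,340],d["frame"][222,352],d["frame"][215,347],"skirt",d["frame"][240,330])
m=((G>75)&(Hh[:,:,1]<60)&(G<150)).astype(np.uint8)*255
c=blobs(m,(322,195,375,243))[0]; 
w=np.array([onz(d,*q[0],0.102)[:2] for q in c]); print("lid",circ(w),circ(w,.043),w.min(0),w.max(0))
cv2.imwrite("pics/lidmask.png",m)
# orange mark
for n,b,in(("top",(335,225,360,245)),("scene",(330,215,350,232))):
    dd=D[n];m=cv2.inRange(cv2.cvtColor(dd["frame"],cv2.COLOR_RGB2HSV),(0,90,90),(22,255,255))
    x0,y0,x1,y1=b; ys,xs=np.nonzero(m[y0:y1,x0:x1]); print(n,"mark",len(xs),onz(dd,xs.mean()+x0,ys.mean()+y0,.102) if len(xs) else 0)
# bar edges: gradient picture
cr=cv2.resize(d["frame"][195:245,320:375,::-1],None,fx=10,fy=10,interpolation=cv2.INTER_CUBIC)
cr=np.clip((cr.astype(float)-60)*2.2,0,255).astype(np.uint8); cv2.imwrite("pics/bar.png",cr)
```

```text
[3035.5]
base circle (array([ 0.5676, -0.1881,  0.0585]), np.float64(0.0005838948436625878)) (array([ 0.5658, -0.1881,  0.05  ]), np.float64(0.0010359839002100609)) 93
edge [-0.0678 -0.1168] 20 -0.14905279289394516
edge [-0.0779 -0.1824] 20 -0.21950344259921933
lid px [147 143 148] [149 146 150] [147 142 148] skirt [224 221 217]
lid (array([ 0.5684, -0.1873,  0.0425]), np.float64(0.0014896605154506163)) (array([ 0.5686, -0.1873,  0.05  ]), np.float64(0.0015709959731328908)) [ 0.5238 -0.2314] [ 0.6136 -0.1452]
top mark 13 [ 0.5349 -0.1862  0.102 ]
scene mark 14 [ 0.5371 -0.1852  0.102 ]
```

View pics/bar.png

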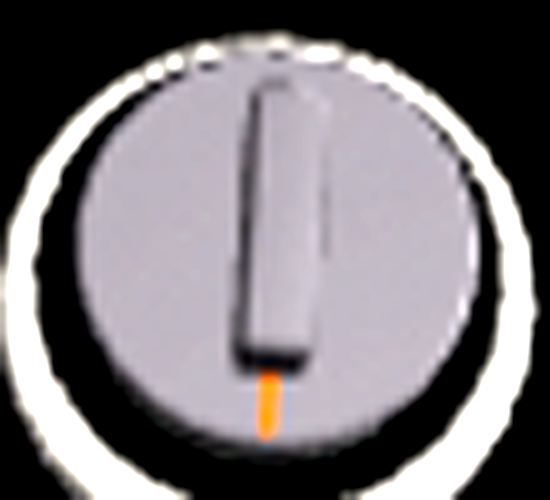

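```bash
cat >> h.py <<'E'
from scipy.spatial.transform import Rotation as Ro
def delta(xyz,yaw=None):
    "tool-axis shift to TCP xyz and turn to make jaw (y) axis at yaw deg"
    from rig import read_state
    s=read_state(); M=Ro.from_rotvec(s["eef_rot"]).as_matrix()
    d=M.T@(np.array(xyz)-s["tcp_pos"]); y=np.degrees(np.arctan2(M[1,1],M[0,1]))
    print("t",round(s["time"],2),"tcp",np.round(s["tcp_pos"],4),"jawyaw",round(y,2),"tilt",np.round(M[2],4),"F",np.round(s["wrist_force"],2),"T",np.round(s["ft_torque"],3),"op",round(s["opening"],4),"q",np.round(s["joint_positions"],2))
    print("delta mm",np.round(d*1000,1),"turn",None if yaw is None else round(-(yaw-y),2))
E
python3 - <<'E'
from h import *
d=dict(np.load("top0.npz"))
for p in((348.7,216.5),(346.4,204),(347.5,229.8)): print(onz(d,*p,.134))
for z in (.134,): print([proj(d,(.5678,-.1879,z)),proj(dict(np.load("scene0.npz")),(.5678,-.1879,z))])
delta((.45,.15,.404),-93.7)
E
```

```text
[ 0.56769097 -0.1894024   0.134     ]
[ 0.59359022 -0.18471661  0.134     ]
[ 0.54032328 -0.18697834  0.134     ]
[array([347.95949417, 216.44314248]), array([328.17491485, 204.39684553])]
t 0.1 tcp [0.1654 0.6027 0.4042] jawyaw 74.66 tilt [ 1.e-04 -1.e-03 -1.e+00] F [ 0.   -0.84  0.1 ] T [0.027 0.029 0.003] op 0.0852 q [ 1.2   0.49  1.56 -0.    1.09 -0.11]
delta mm [-394.3 -361.3    0.5] turn 168.36
```

Emit:
{"fn": "play_rows", "kwargs": {"deltas": [[-0.033, -0.03, 0, 7, 1], [-0.066, -0.06, 0, 14, 1], [-0.099, -0.09, 0, 21, 1], [-0.132, -0.12, 0, 28, 1], [-0.165, -0.15, 0, 35, 1], [-0.198, -0.18, 0, 42, 0.5], [-0.231, -0.21, 0, 49, 0], [-0.264, -0.24, 0, 56, 0], [-0.297, -0.27, 0, 63, 0], [-0.33, -0.3, 0, 70, 0], [-0.363, -0.33, 0, 77, 0], [-0.394, -0.361, 0, 84, 0], [-0.394, -0.361, 0, 84, 0]]}}

```text
time: 1.4
tcp_pos: [0.4517, 0.1469, 0.4043]
eef_rot: [2.403, 2.022, -0.002]
wrist_force: [-0.0, -0.2, -0.5]
opening: -0.0002
```

```bash
python3 -c "
from h import *
delta((.476,-.182,.29),-93.7)"
```

```text
t 1.4 tcp [0.4517 0.1469 0.4043] jawyaw -9.83 tilt [-1.5e-03  1.0e-04 -1.0e+00] F [-0.05 -0.15 -0.51] T [-0.001  0.022 -0.002] op -0.0002 q [ 0.18  0.28  1.91 -0.    0.95  0.35]
delta mm [-319.7   80.   114.7] turn 83.87
```

Emit:
{"fn": "play_rows", "kwargs": {"deltas": [[-0.029, 0.007, 0, 7.6, 0], [-0.058, 0.015, 0, 15.2, 0], [-0.087, 0.022, 0, 22.9, 0], [-0.116, 0.029, 0, 30.5, 0], [-0.145, 0.036, 0, 38.1, 0], [-0.174, 0.044, 0, 45.7, 0], [-0.203, 0.051, 0.01, 53.3, 0], [-0.232, 0.058, 0.03, 61, 0], [-0.261, 0.065, 0.05, 68.6, 0], [-0.29, 0.073, 0.08, 76.2, 0], [-0.32, 0.08, 0.1, 83.9, 0], [-0.32, 0.08, 0.115, 83.9, 0], [-0.32, 0.08, 0.115, 83.9, 0]]}}

```text
time: 2.7
tcp_pos: [0.4756, -0.1824, 0.2879]
eef_rot: [-3.139, 0.103, 0.006]
wrist_force: [-0.7, 0.2, 0.4]
opening: -0.0003
```

```bash
python3 -c "
from h import *
from rig import *
delta((.476,-.182,.236),-93.7)
for n in('scene','top'):
    d=get_image(n);f=d['frame'];cv2.imwrite(f'pics/{n}1.png',f[:,:,::-1])
"
```

```text
t 2.7 tcp [ 0.4756 -0.1824  0.2879] jawyaw -93.75 tilt [-3.6e-03 -3.0e-04 -1.0e+00] F [-0.74  0.18  0.37] T [0.033 0.011 0.009] op -0.0003 q [-0.5   0.49  1.96 -0.    0.69  1.14]
delta mm [ 0.5 -0.4 51.9] turn -0.05
```

View pics/scene1.png

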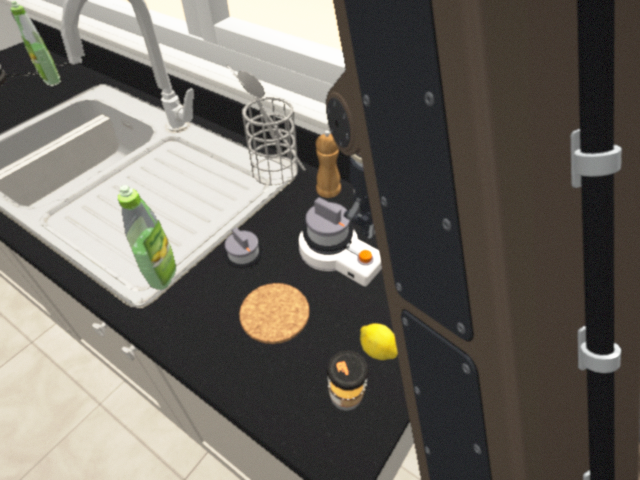

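View pics/top1.png

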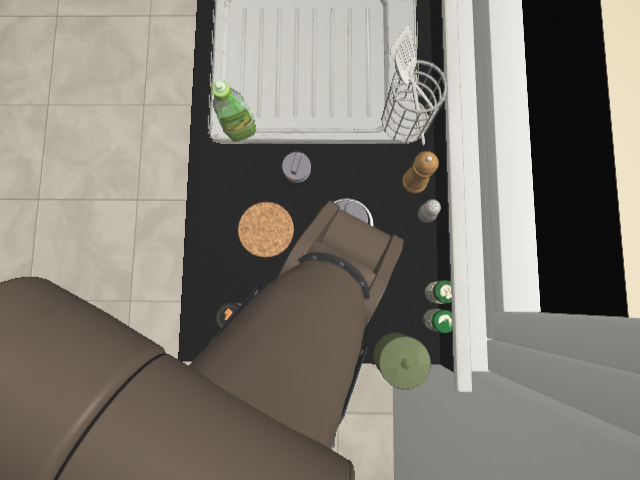

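The arm hides part of both views. The fingertips are just above the button at scene (366,257), and the poses agree. Now I'll go down and feel for contact.

Emit:
{"fn": "play_rows", "kwargs": {"deltas": [[0, 0, 0.02, 0, 0], [0, 0, 0.04, 0, 0], [0, 0, 0.05, 0, 0], [0, 0, 0.053, 0, 0], [0, 0, 0.053, 0, 0]]}}

```text
time: 3.3
tcp_pos: [0.4762, -0.1815, 0.2374]
eef_rot: [3.139, -0.099, -0.001]
wrist_force: [0.5, -0.1, 0.4]
opening: 0.0001
```

Emit:
{"fn": "play_rows", "kwargs": {"deltas": [[0, 0, 0.001, 0, 0], [0, 0, 0.002, 0, 0], [0, 0, 0.003, 0, 0], [0, 0, 0.004, 0, 0], [0, 0, 0.005, 0, 0], [0, 0, 0.006, 0, 0], [0, 0, 0.007, 0, 0], [0, 0, 0.007, 0, 0]]}}

```text
time: 4.1
tcp_pos: [0.4762, -0.1815, 0.2302]
eef_rot: [3.139, -0.099, -0.001]
wrist_force: [-1.2, -0.8, 0.8]
opening: -0.0001
```

Emit:
{"fn": "play_rows", "kwargs": {"deltas": [[0, 0, 0.001, 0, 0], [0, 0, 0.002, 0, 0], [0, 0, 0.003, 0, 0], [0, 0, 0.003, 0, 0]]}}

```text
time: 4.5
tcp_pos: [0.4762, -0.1816, 0.2272]
eef_rot: [3.139, -0.099, -0.001]
wrist_force: [0.5, -0.3, 2.1]
opening: -0.0002
```

Emit:
{"fn": "play_rows", "kwargs": {"deltas": [[0, 0, 0.001, 0, 0], [0, 0, 0.002, 0, 0], [0, 0, 0.002, 0, 0]]}}

```text
time: 4.8
tcp_pos: [0.4762, -0.1815, 0.2251]
eef_rot: [3.139, -0.099, -0.001]
wrist_force: [-0.4, 0.4, 2.3]
opening: 0.0003
```

Emit:
{"fn": "play_rows", "kwargs": {"deltas": [[0, 0, 0.001, 0, 0], [0, 0, 0.0015, 0, 0], [0, 0, 0.0015, 0, 0]]}}

```text
time: 5.1
tcp_pos: [0.4762, -0.1816, 0.2235]
eef_rot: [3.139, -0.099, -0.001]
wrist_force: [0.2, 0.6, 2.1]
opening: 0.0002
```

Emit:
{"fn": "play_rows", "kwargs": {"deltas": [[0, 0, 0.0005, 0, 0], [0, 0, 0.001, 0, 0], [0, 0, 0.001, 0, 0]]}}

```text
time: 5.4
tcp_pos: [0.4762, -0.1816, 0.2224]
eef_rot: [3.139, -0.099, -0.001]
wrist_force: [-0.7, -0.1, 1.8]
opening: 0.0003
```

Emit:
{"fn": "play_rows", "kwargs": {"deltas": [[0, 0, 0.0005, 0, 0], [0, 0, 0.0005, 0, 0]]}}

```text
time: 5.6
tcp_pos: [0.4762, -0.1816, 0.2222]
eef_rot: [3.139, -0.099, -0.001]
wrist_force: [-2.0, 1.0, 8.1]
opening: 0.0001
```

Emit:
{"fn": "play_rows", "kwargs": {"deltas": [[0, 0, 0.0005, 0, 0], [0, 0, 0.0005, 0, 0]]}}

```text
time: 5.8
tcp_pos: [0.4761, -0.1815, 0.2221]
eef_rot: [3.139, -0.099, -0.0]
wrist_force: [-2.4, 0.9, 11.3]
opening: -0.0001
```

The hard stop is at TCP z = 0.222, so the tip is at 0.049 and the button is home. Next I'll retract and move over the cup.

Emit:
{"fn": "play_rows", "kwargs": {"deltas": [[0, 0, -0.005, 0, 0], [0, 0, -0.04, 0, 0], [0, 0, -0.08, 0, 0], [0, 0, -0.11, 0, 0.3], [0, 0, -0.115, 0, 0.5], [0, 0, -0.115, 0, 0.6]]}}

```text
time: 6.4
tcp_pos: [0.4761, -0.1813, 0.3378]
eef_rot: [3.138, -0.099, 0.002]
wrist_force: [-0.5, 0.1, -0.8]
opening: 0.0433
```

```bash
python3 -c "
from h import *
from rig import *
delta((.5673,-.188,.300),-93.7)
for n in('scene',):
    d=get_image(n);f=d['frame'];cv2.imwrite(f'pics/{n}2.png',cv2.resize(f[180:300,270:430,::-1],None,fx=5,fy=5,interpolation=cv2.INTER_CUBIC))
"
```

```text
t 6.4 tcp [ 0.4761 -0.1813  0.3378] jawyaw -93.61 tilt [ 0.0014  0.002  -1.    ] F [-0.53  0.13 -0.79] T [ 0.025  0.014 -0.023] op 0.0433 q [-0.49  0.41  1.92 -0.    0.81  1.14]
delta mm [91.4  0.9 37.9] turn 0.09
```

View pics/scene2.png

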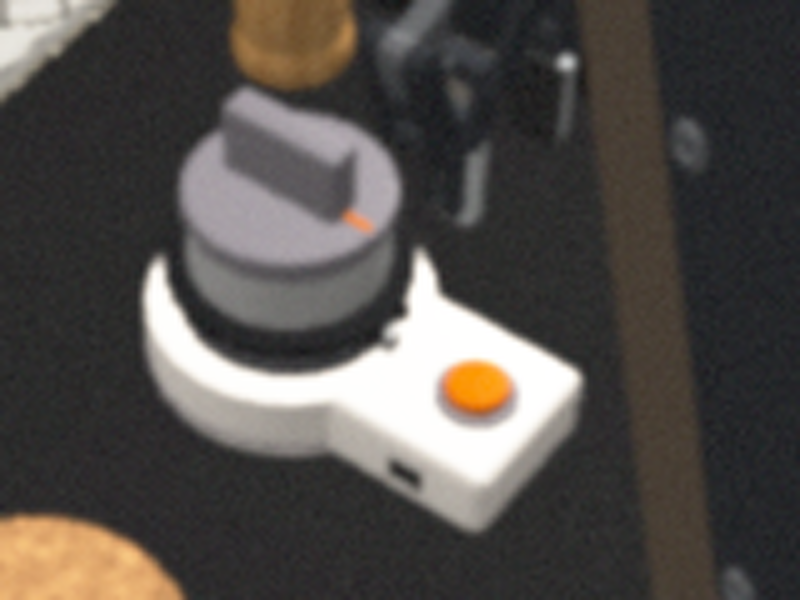

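The button at crop (477,387) is now nearly flush and the tooth has dropped. I'll go to the grip.

Emit:
{"fn": "play_rows", "kwargs": {"deltas": [[0.03, 0, 0, 0, 0.6], [0.06, 0.001, 0, 0, 0.6], [0.085, 0.001, 0, 0, 0.6], [0.0915, 0.001, 0.005, 0, 0.6], [0.0915, 0.001, 0.025, 0, 0.6], [0.0915, 0.001, 0.04, 0, 0.6], [0.0915, 0.001, 0.052, 0, 0.6], [0.0915, 0.001, 0.058, 0, 0.6], [0.0915, 0.001, 0.059, 0, 0.6], [0.0915, 0.001, 0.059, 0, 0.6]]}}

```text
time: 7.45
tcp_pos: [0.5671, -0.1882, 0.2778]
eef_rot: [3.139, -0.099, -0.001]
wrist_force: [0.3, -1.2, 0.1]
opening: 0.0512
```

```bash
python3 -c "
from h import *
from rig import *
delta((.5673,-.188,.279),-93.7)
for n in('scene','top'):
    d=get_image(n);f=d['frame'];cv2.imwrite(f'pics/{n}3.png',cv2.resize(f[160:280,260:420,::-1],None,fx=5,fy=5,interpolation=cv2.INTER_CUBIC))
"
```

```text
t 7.45 tcp [ 0.5671 -0.1882  0.2778] jawyaw -93.62 tilt [-3.0e-04  1.2e-03 -1.0e+00] F [ 0.29 -1.16  0.08] T [-0.01   0.013 -0.005] op 0.0512 q [-0.43  0.6   1.75 -0.    0.79  1.2 ]
delta mm [ 0.1 -0.2 -1.2] turn 0.08
```

View pics/scene3.png

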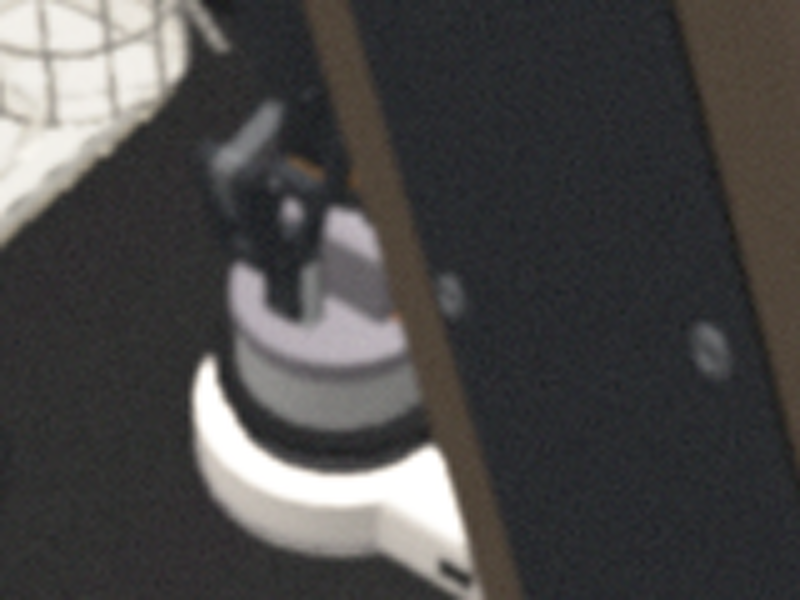

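The fingers straddle the bar at crop (300,270). I'll close gently.

Emit:
{"fn": "play_rows", "kwargs": {"deltas": [[0, 0, 0, 0, 0.4], [0, 0, 0, 0, 0.3], [0, 0, 0, 0, 0.2], [0, 0, 0, 0, 0.1], [0, 0, 0, 0, 0], [0, 0, 0, 0, 0], [0, 0, 0, 0, 0], [0, 0, 0, 0, 0]]}}

```text
time: 8.35
tcp_pos: [0.5673, -0.1881, 0.2787]
eef_rot: [3.138, -0.099, 0.002]
wrist_force: [0.5, 1.3, 5.0]
opening: 0.0149
```

```bash
python3 -c "
from h import *
delta((.5673,-.188,.279),-93.7)"
```

```text
t 8.35 tcp [ 0.5673 -0.1881  0.2787] jawyaw -93.61 tilt [ 0.0011  0.0017 -1.    ] F [0.47 1.33 5.  ] T [ 0.177 -0.002  0.003] op 0.0149 q [-0.43  0.6   1.75 -0.    0.79  1.2 ]
delta mm [-0.  -0.1 -0.3] turn 0.09
```

Emit:
{"fn": "play_rows", "kwargs": {"deltas": [[0, 0, -0.0003, -2, 0], [0, 0, -0.0003, -4, 0], [0, 0, -0.0003, -6, 0], [0, 0, -0.0003, -8, 0], [0, 0, -0.0003, -10, 0], [0, 0, -0.0003, -10, 0]]}}

```text
time: 8.95
tcp_pos: [0.5672, -0.1882, 0.2787]
eef_rot: [3.135, 0.176, 0.001]
wrist_force: [0.8, -0.5, -0.8]
opening: 0.0152
```

```bash
python3 -c "
from h import *
delta((.5673,-.188,.279),-93.7)"
```

```text
t 8.95 tcp [ 0.5672 -0.1882  0.2787] jawyaw -83.58 tilt [ 3.0e-04  1.7e-03 -1.0e+00] F [ 0.84 -0.5  -0.75] T [-0.126 -0.126  0.007] op 0.0152 q [-0.43  0.6   1.75 -0.    0.79  1.03]
delta mm [ 0.1 -0.2 -0.3] turn 10.12
```

Emit:
{"fn": "play_rows", "kwargs": {"deltas": [[0, 0, 0, -4, 0], [0, 0, 0, -8, 0], [0, 0, 0, -12, 0], [0, 0, 0, -16, 0], [0, 0, 0, -20, 0], [0, 0, 0, -24, 0], [0, 0, 0, -28, 0], [0, 0, 0, -32, 0], [0, 0, 0, -36, 0], [0, 0, 0, -40, 0], [0, 0, 0, -42, 0], [0, 0, 0, -44, 0], [0, 0, 0, -44, 0]]}}

```text
time: 10.25
tcp_pos: [0.5673, -0.1882, 0.2787]
eef_rot: [2.841, 1.337, 0.0]
wrist_force: [-0.0, 0.4, 0.9]
opening: 0.0149
```

```bash
python3 -c "
from h import *
delta((.5673,-.188,.279),-93.7)"
```

```text
t 10.25 tcp [ 0.5673 -0.1882  0.2787] jawyaw -39.61 tilt [-8.0e-04  1.9e-03 -1.0e+00] F [-0.02  0.41  0.87] T [ 0.022 -0.328  0.029] op 0.0149 q [-0.43  0.6   1.75 -0.    0.79  0.26]
delta mm [ 0.1 -0.2 -0.3] turn 54.09
```

Emit:
{"fn": "play_rows", "kwargs": {"deltas": [[0, 0, 0, -2, 0], [0, 0, 0, -4, 0], [0, 0, 0, -4, 0]]}}

```text
time: 10.55
tcp_pos: [0.5674, -0.1883, 0.2787]
eef_rot: [2.793, 1.433, 0.0]
wrist_force: [0.6, -0.1, 0.2]
opening: 0.0148
```

```bash
python3 -c "
from h import *
delta((.5673,-.188,.279),-93.7)"
```

```text
t 10.55 tcp [ 0.5674 -0.1883  0.2787] jawyaw -35.67 tilt [-9.0e-04  2.1e-03 -1.0e+00] F [ 0.57 -0.15  0.19] T [-0.014 -0.236  0.022] op 0.0148 q [-0.43  0.6   1.75 -0.    0.79  0.19]
delta mm [ 0.1 -0.2 -0.3] turn 58.03
```

Emit:
{"fn": "play_rows", "kwargs": {"deltas": [[0, 0, 0, -1.5, 0], [0, 0, 0, -3, 0], [0, 0, 0, -3, 0]]}}

```text
time: 10.85
tcp_pos: [0.5674, -0.1882, 0.2787]
eef_rot: [2.754, 1.507, 0.0]
wrist_force: [1.1, 0.6, 0.6]
opening: 0.0153
```

```bash
python3 -c "
from h import *
delta((.5673,-.188,.279),-93.7)"
```

```text
t 10.85 tcp [ 0.5674 -0.1882  0.2787] jawyaw -32.62 tilt [-0.001  0.002 -1.   ] F [1.15 0.65 0.59] T [-0.021 -0.201  0.008] op 0.0153 q [-0.43  0.6   1.75 -0.    0.79  0.14]
delta mm [ 0.1 -0.2 -0.3] turn 61.08
```

Emit:
{"fn": "play_rows", "kwargs": {"deltas": [[0, 0, 0, -1.5, 0], [0, 0, 0, -3, 0], [0, 0, 0, -3, 0]]}}

```text
time: 11.15
tcp_pos: [0.5675, -0.1882, 0.2787]
eef_rot: [2.712, 1.58, 0.001]
wrist_force: [3.3, -0.1, -0.1]
opening: 0.0153
```

```bash
python3 -c "
from h import *
from rig import *
delta((.5673,-.188,.279),-93.7)
d=get_image('scene');f=d['frame'];cv2.imwrite('pics/scene4.png',cv2.resize(f[160:280,260:420,::-1],None,fx=5,fy=5,interpolation=cv2.INTER_CUBIC))"
```

```text
t 11.15 tcp [ 0.5675 -0.1882  0.2787] jawyaw -29.55 tilt [-0.001   0.0023 -1.    ] F [ 3.34 -0.11 -0.08] T [-0.003 -0.382 -0.025] op 0.0153 q [-0.43  0.6   1.75 -0.    0.79  0.09]
delta mm [ 0.1 -0.3 -0.3] turn 64.15
```

View pics/scene4.png

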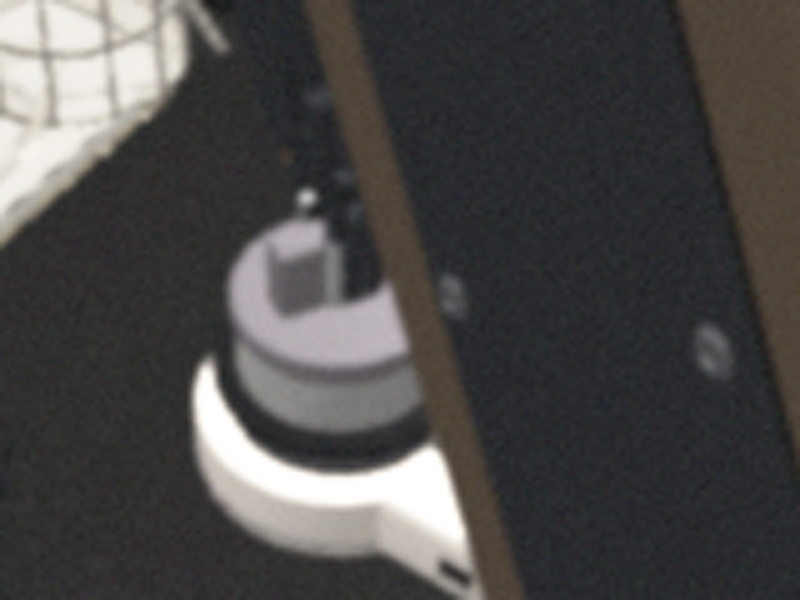

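Emit:
{"fn": "play_rows", "kwargs": {"deltas": [[0, 0, 0, -1.5, 0], [0, 0, 0, -3, 0], [0, 0, 0, -3, 0]]}}

```text
time: 11.5
tcp_pos: [0.5679, -0.1884, 0.2788]
eef_rot: [2.67, 1.649, 0.003]
wrist_force: [5.5, -0.4, -0.7]
opening: 0.0149
```

```bash
python3 -c "
from h import *
delta((.5673,-.188,.279),-93.7)"
```

```text
t 11.5 tcp [ 0.5679 -0.1884  0.2788] jawyaw -26.61 tilt [-3.0e-04  4.1e-03 -1.0e+00] F [ 5.5  -0.37 -0.75] T [-0.078 -1.218 -0.909] op 0.0149 q [-0.43  0.6   1.75 -0.    0.79  0.03]
delta mm [ 0.1 -0.7 -0.2] turn 67.09
```

The image shows the bar turned with the gripper. The torque rose to -0.9 N·m at about 67°, so the stop is met. I'll relax slightly and lift straight up.

Emit:
{"fn": "play_rows", "kwargs": {"deltas": [[0, 0, 0, 0.6, 0], [0, 0, -0.001, 0.6, 0], [0, 0, -0.002, 0.6, 0], [0, 0, -0.002, 0.6, 0]]}}

```text
time: 11.9
tcp_pos: [0.5679, -0.1884, 0.2802]
eef_rot: [2.679, 1.635, 0.003]
wrist_force: [5.1, -1.4, -9.1]
opening: 0.015
```

```bash
python3 -c "
from h import *
delta((.5673,-.188,.279),-93.7)"
```

```text
t 11.9 tcp [ 0.5679 -0.1884  0.2802] jawyaw -27.19 tilt [-2.0e-04  3.5e-03 -1.0e+00] F [ 5.08 -1.37 -9.09] T [-0.381 -1.126 -0.585] op 0.015 q [-0.43  0.6   1.75 -0.    0.79  0.04]
delta mm [ 0.1 -0.7  1.2] turn 66.51
```

Emit:
{"fn": "play_rows", "kwargs": {"deltas": [[0.0004, 0.0008, 0, 0.5, 0], [0.0004, 0.0008, 0, 0.5, 0]]}}

```text
time: 12.1
tcp_pos: [0.5686, -0.1884, 0.28]
eef_rot: [2.686, 1.624, 0.001]
wrist_force: [1.3, -1.8, -5.3]
opening: 0.0151
```

```bash
python3 -c "
from h import *
delta((.5673,-.188,.279),-93.7)"
```

```text
t 12.1 tcp [ 0.5686 -0.1884  0.28  ] jawyaw -27.68 tilt [-7.0e-04  2.3e-03 -1.0e+00] F [ 1.28 -1.85 -5.31] T [-0.31  -0.169 -0.228] op 0.0151 q [-0.43  0.6   1.75 -0.    0.79  0.05]
delta mm [-0.2 -1.4  1. ] turn 66.02
```

Emit:
{"fn": "play_rows", "kwargs": {"deltas": [[0, 0, -0.001, 0, 0], [0, 0, -0.002, 0, 0], [0, 0, -0.003, 0, 0], [0, 0, -0.003, 0, 0]]}}

```text
time: 12.5
tcp_pos: [0.5686, -0.1884, 0.2832]
eef_rot: [2.686, 1.625, 0.001]
wrist_force: [1.1, -0.8, -4.7]
opening: 0.0152
```

```bash
python3 -c "
from h import *
delta((.5673,-.188,.279),-93.7)"
```

```text
t 12.5 tcp [ 0.5686 -0.1884  0.2832] jawyaw -27.67 tilt [-8.0e-04  2.2e-03 -1.0e+00] F [ 1.1  -0.8  -4.73] T [-0.247 -0.348 -0.189] op 0.0152 q [-0.43  0.6   1.74 -0.    0.8   0.05]
delta mm [-0.2 -1.3  4.2] turn 66.03
```

Lifting free, with the load close to the cup's weight.

Emit:
{"fn": "play_rows", "kwargs": {"deltas": [[0, 0, -0.002, 0, 0], [0, 0, -0.004, 0, 0], [0, 0, -0.006, 0, 0], [0, 0, -0.008, 0, 0], [0, 0, -0.01, 0, 0], [0, 0, -0.012, 0, 0], [0, 0, -0.015, 0, 0], [0, 0, -0.02, 0, 0], [0, 0, -0.025, 0, 0], [0, 0, -0.035, 0, 0], [0, 0, -0.045, 0, 0], [0, 0, -0.05, 0, 0], [0, 0, -0.05, 0, 0]]}}

```text
time: 13.8
tcp_pos: [0.5685, -0.1883, 0.3343]
eef_rot: [2.685, 1.624, 0.002]
wrist_force: [0.4, 0.6, -2.5]
opening: 0.0149
```

```bash
python3 -c "
from h import *
from rig import *
delta((.561,-.001,.333),-27.7)
d=get_image('scene');f=d['frame'];cv2.imwrite('pics/scene5.png',f[:,:,::-1])"
```

```text
t 13.8 tcp [ 0.5685 -0.1883  0.3343] jawyaw -27.67 tilt [-7.e-04  4.e-03 -1.e+00] F [ 0.35  0.62 -2.54] T [-0.013  0.049  0.005] op 0.0149 q [-0.43  0.53  1.7  -0.    0.91  0.05]
delta mm [162.4 -93.7   0.9] turn 0.03
```

View pics/scene5.png

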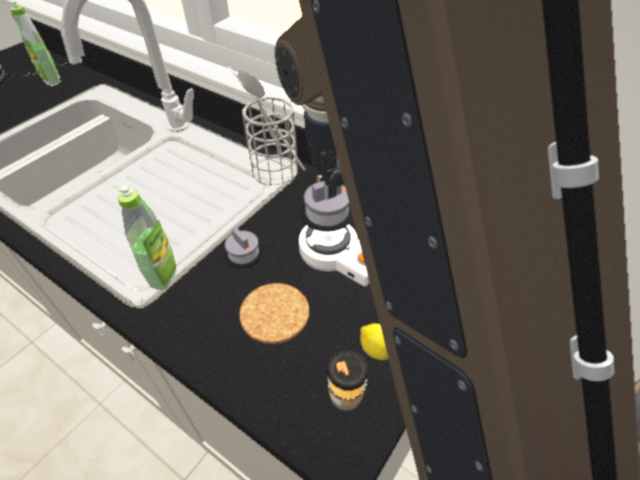

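The cup at (327,203) is clear of the collar. I'll carry it to the trivet.

Emit:
{"fn": "play_rows", "kwargs": {"deltas": [[0.005, -0.003, 0, 0, 0], [0.015, -0.009, 0, 0, 0], [0.032, -0.018, 0, 0, 0], [0.052, -0.03, 0, 0, 0], [0.075, -0.043, 0, 0, 0], [0.098, -0.057, 0, 0, 0], [0.12, -0.069, 0, 0, 0], [0.138, -0.08, 0, 0, 0], [0.152, -0.088, 0, 0, 0], [0.16, -0.092, 0, 0, 0], [0.1624, -0.0937, 0, 0, 0], [0.1624, -0.0937, 0.01, 0, 0], [0.1624, -0.0937, 0.025, 0, 0], [0.1624, -0.0937, 0.04, 0, 0], [0.1624, -0.0937, 0.055, 0, 0], [0.1624, -0.0937, 0.065, 0, 0], [0.1624, -0.0937, 0.07, 0, 0], [0.1624, -0.0937, 0.07, 0, 0]]}}

```text
time: 15.65
tcp_pos: [0.561, -0.0015, 0.2626]
eef_rot: [2.687, 1.624, 0.0]
wrist_force: [-0.3, -0.4, -1.7]
opening: 0.0148
```

```bash
python3 -c "
from h import *
from rig import *
delta((.561,-.001,.25),-27.7)
for n in('scene','top'):
  d=get_image(n);f=d['frame'];cv2.imwrite(f'pics/{n}6.png',f[:,:,::-1])"
```

```text
t 15.65 tcp [ 0.561  -0.0015  0.2626] jawyaw -27.69 tilt [-0.0011  0.002  -1.    ] F [-0.26 -0.42 -1.73] T [-0.011 -0.009  0.036] op 0.0148 q [-0.12  0.59  1.85 -0.    0.7   0.37]
delta mm [ 0.4 -0.3 12.6] turn 0.01
```

View pics/scene6.png

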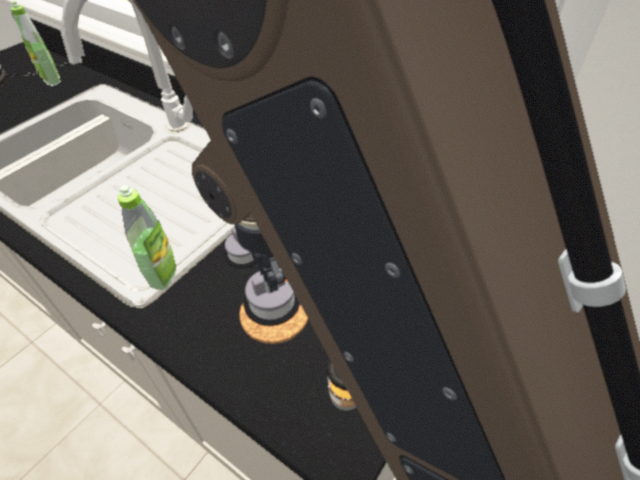

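The cup at (270,295) hovers over the middle of the trivet. I'll lower it in small steps.

Emit:
{"fn": "play_rows", "kwargs": {"deltas": [[0, 0, 0.003, 0, 0], [0, 0, 0.006, 0, 0], [0, 0, 0.008, 0, 0], [0, 0, 0.0095, 0, 0], [0, 0, 0.0105, 0, 0], [0, 0, 0.011, 0, 0], [0, 0, 0.0115, 0, 0], [0, 0, 0.0115, 0, 0]]}}

```text
time: 16.55
tcp_pos: [0.5612, -0.0013, 0.252]
eef_rot: [2.686, 1.624, 0.002]
wrist_force: [0.3, -0.8, -2.6]
opening: 0.0152
```

Emit:
{"fn": "play_rows", "kwargs": {"deltas": [[0, 0, 0.0005, 0, 0], [0, 0, 0.001, 0, 0], [0, 0, 0.001, 0, 0]]}}

```text
time: 16.85
tcp_pos: [0.5612, -0.0013, 0.251]
eef_rot: [2.686, 1.624, 0.002]
wrist_force: [0.5, 0.2, -3.1]
opening: 0.0154
```

Emit:
{"fn": "play_rows", "kwargs": {"deltas": [[0, 0, 0.0005, 0, 0], [0, 0, 0.001, 0, 0], [0, 0, 0.001, 0, 0]]}}

```text
time: 17.15
tcp_pos: [0.5612, -0.0013, 0.2499]
eef_rot: [2.686, 1.624, 0.002]
wrist_force: [0.0, 0.3, -2.5]
opening: 0.0148
```

Emit:
{"fn": "play_rows", "kwargs": {"deltas": [[0, 0, 0.0005, 0, 0], [0, 0, 0.001, 0, 0], [0, 0, 0.001, 0, 0]]}}

```text
time: 17.45
tcp_pos: [0.5612, -0.0013, 0.2489]
eef_rot: [2.686, 1.624, 0.002]
wrist_force: [-0.1, -0.6, -2.5]
opening: 0.0152
```

Emit:
{"fn": "play_rows", "kwargs": {"deltas": [[0, 0, 0.0005, 0, 0], [0, 0, 0.0005, 0, 0]]}}

```text
time: 17.65
tcp_pos: [0.5612, -0.0014, 0.2487]
eef_rot: [2.686, 1.624, 0.002]
wrist_force: [-0.9, -1.1, 2.7]
opening: 0.015
```

Emit:
{"fn": "play_rows", "kwargs": {"deltas": [[0, 0, 0.0005, 0, 0], [0, 0, 0.0005, 0, 0]]}}

```text
time: 17.85
tcp_pos: [0.5611, -0.0014, 0.2486]
eef_rot: [2.685, 1.624, 0.002]
wrist_force: [-2.4, 0.2, 6.1]
opening: 0.015
```

Seated on the cork with about 6 N. I'll release and retreat straight up.

Emit:
{"fn": "play_rows", "kwargs": {"deltas": [[0, 0, -0.0005, 0, 0.2], [0, 0, -0.0005, 0, 0.3], [0, 0, -0.0005, 0, 0.5], [0, 0, -0.0005, 0, 0.6], [0, 0, -0.0005, 0, 0.6], [0, 0, -0.005, 0, 0.6], [0, 0, -0.02, 0, 0.6], [0, 0, -0.05, 0, 0.6], [0, 0, -0.09, 0, 0.6], [0, 0, -0.13, 0, 0.6], [0, 0, -0.15, 0, 0.6], [0, 0, -0.15, 0, 0.6]]}}

```text
time: 19.05
tcp_pos: [0.5606, -0.001, 0.402]
eef_rot: [2.682, 1.622, 0.009]
wrist_force: [-0.7, 0.9, -1.0]
opening: 0.0512
```

```bash
python3 -c "
from h import *
delta((.44,.30,.4),-27.7)"
```

```text
t 19.05 tcp [ 0.5606 -0.001   0.402 ] jawyaw -27.68 tilt [ 0.0015  0.0091 -1.    ] F [-0.68  0.92 -1.05] T [ 0.024  0.005 -0.009] op 0.0512 q [-0.12  0.4   1.72 -0.    1.01  0.36]
delta mm [ 210.5 -246.6    0. ] turn 0.02
```

Emit:
{"fn": "play_rows", "kwargs": {"deltas": [[0.021, -0.025, 0, 0, 0.6], [0.042, -0.05, 0, 0, 0.6], [0.063, -0.075, 0, 0, 0.6], [0.084, -0.1, 0, 0, 0.6], [0.105, -0.125, 0, 0, 0.6], [0.126, -0.15, 0, 0, 0.6], [0.147, -0.175, 0, 0, 0.6], [0.168, -0.2, 0, 0, 0.6], [0.19, -0.225, 0, 0, 0.6], [0.21, -0.247, 0, 0, 0.6], [0.21, -0.247, 0, 0, 0.6]]}}

```text
time: 20.15
tcp_pos: [0.4382, 0.302, 0.399]
eef_rot: [2.68, 1.626, 0.007]
wrist_force: [-0.7, -0.5, 0.3]
opening: 0.0513
```

```bash
python3 -c "
from h import *
delta((.17,.60,.4),-27.7)"
```

```text
t 20.15 tcp [0.4382 0.302  0.399 ] jawyaw -27.51 tilt [ 6.0e-04  7.9e-03 -1.0e+00] F [-0.68 -0.5   0.29] T [-0.012  0.043 -0.016] op 0.0513 q [ 0.48  0.37  1.79 -0.01  0.98  0.96]
delta mm [ 140.4 -375.5   -3.9] turn 0.19
```

Emit:
{"fn": "play_rows", "kwargs": {"deltas": [[0.016, -0.042, 0, 0, 0.6], [0.031, -0.083, 0, 0, 0.6], [0.047, -0.125, 0, 0, 0.6], [0.062, -0.167, 0, 0, 0.6], [0.078, -0.208, 0, 0, 0.6], [0.093, -0.25, 0, 0, 0.6], [0.109, -0.292, 0, 0, 0.6], [0.125, -0.334, 0, 0, 0.6], [0.14, -0.375, 0, 0, 0.6], [0.14, -0.375, 0, 0, 0.6], [0.14, -0.375, 0, 0, 0.6]]}}

```text
time: 21.25
tcp_pos: [0.17, 0.5994, 0.395]
eef_rot: [2.678, 1.628, 0.005]
wrist_force: [1.0, -0.3, -0.3]
opening: 0.0512
```

```bash
python3 -c "
from h import *
from rig import *
delta((.17,.60,.4),-27.7)
P={}
for n in('scene','top'):
  d=get_image(n);f=d['frame'];cv2.imwrite(f'pics/{n}7.png',f[:,:,::-1])
  print(n,'px of cup lid centre expected',proj(d,(.561,-.001,.072)))
  d0=dict(np.load(n+'0.npz')); df=cv2.absdiff(d0['frame'],f).max(2)
  m=cv2.morphologyEx((df>40).astype(np.uint8)*255,cv2.MORPH_OPEN,np.ones((3,3)))
  print([cv2.boundingRect(c) for c in blobs(m,(0,0,640,480))])
"
```

```text
t 21.25 tcp [0.17   0.5994 0.395 ] jawyaw -27.42 tilt [-0.0013  0.0083 -1.    ] F [ 1.05 -0.27 -0.33] T [-0.042 -0.068 -0.029] op 0.0512 q [ 1.19  0.5   1.57 -0.01  1.07  1.67]
delta mm [ 0.5 -0.2 -5. ] turn 0.28
scene px of cup lid centre expected [271.11247882 291.32835896]
[(244, 273, 57, 58), (301, 198, 54, 53), (350, 249, 21, 7)]
top px of cup lid centre expected [260.71644566 224.38834473]
[(241, 205, 46, 46), (323, 199, 48, 48), (340, 241, 7, 7)]
```

View pics/scene7.png

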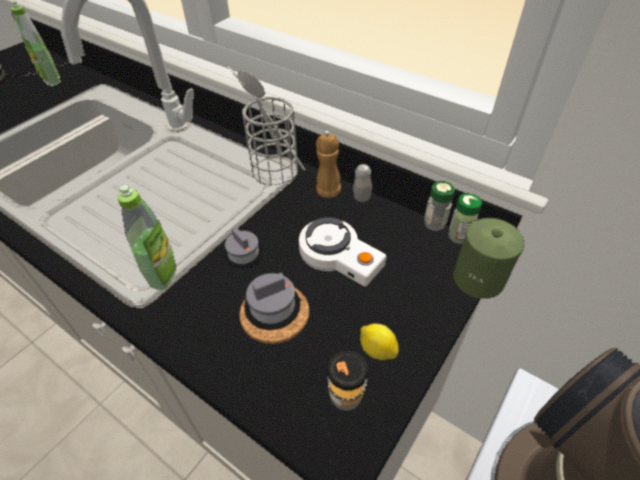

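View pics/top7.png

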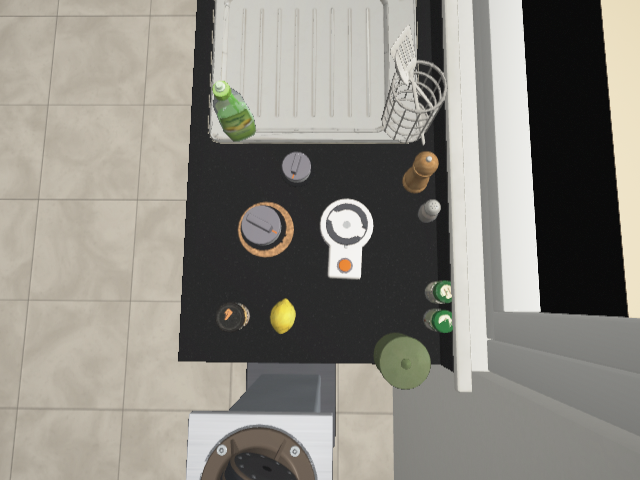

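The cup stands upright at scene (270,298) and top (263,227). Only the cup, button and collar changed. One quick check of how well it is centred.

Run:
```python
from h import *
d=dict(np.load("top0.npz")); f=cv2.imread("pics/top7.png")[:,:,::-1]; H=cv2.cvtColor(np.ascontiguousarray(f),cv2.COLOR_RGB2HSV);G=f.mean(2)
m=((G>75)&(H[:,:,1]<60)).astype(np.uint8)*255
c=blobs(m,(235,200,300,260))[0]; w=np.array([onz(d,*q[0],.072)[:2] for q in c],np.float32)
print(cv2.minEnclosingCircle(c),cv2.minEnclosingCircle(w),w.mean(0))
dk=((G<60)|(m>0)).astype(np.uint8)*255
# black skirt against cork: non-cork inside trivet
cork=cv2.inRange(H,(5,60,60),(25,255,255)); disk=np.zeros_like(cork); cv2.circle(disk,(266,229),25,255,-1)
k=blobs(cv2.bitwise_and(255-cork,disk),(235,195,300,260))[0]
w=np.array([onz(d,*q[0],.0305)[:2] for q in k],np.float32); print("skirt",cv2.minEnclosingCircle(w))
```

```text
((261.3045349121094, 225.250244140625), 20.4289493560791) ((0.559194028377533, -0.002391686663031578), 0.045235756784677505) [ 0.5600299  -0.00220795]
skirt ((0.5622145533561707, -0.0008445466519333422), 0.051756687462329865)
```

The cup's centre is within about 2 mm of the trivet's. Handing in.

```bash
python3 -c "
from rig import *
print(sign_off())"
```

```text
the job is handed in; nothing more can be done
None
```

The job is done and handed in at about 21 s. The grinding cup stands upright on the middle of the cork trivet, with the gripper open and well clear.

- **Button:** I pressed it until it met its hard stop, about 7 mm down, with a highest reading of about 11 N.
- **Turn:** I turned the cup anticlockwise about 66°, where it met the stop at about 0.9 N·m. At the start of the lift the wrist read about 9 N down with 5 N sideways, so I eased the turn back about 1° and shifted 0.7 mm. After that it lifted freely.
- **Placing:** I set it down with about 6 N and let go.

**Last checks:** in the top view the cup's centre is within about 2 mm of the trivet's centre. The lid and skirt estimates differ by about 3 mm, which is close to the calibration error. Before and after pictures show changes only at the cup, the button and the collar, so nothing else on the worktop moved. No check failed.

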